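# Clear the jammed feed chute and stack the blanks

## Robot

A 7-joint arm with a two-finger parallel gripper is mounted at the origin on the work surface; the furniture and walls round the work are solid. World frame = base frame: x ahead of the robot, y to its left, z up, the work surface at z = 0. Lengths are in mm, angles in rad, forces in N, time in s.
With the tool pointing down it reaches from about 375 to 925 mm from the base axis. Payload 3.1 kg.
Tool frame: the origin (TCP) lies at the very end of the fingers, on their centre line; the grasp point (between the pads) lies 19 mm behind it; z points along the fingers, y is the line along which they close (so a half turn about z gives the same grasp; the last joint's range is limited). The gripper opens to 85 mm and grips with 20 to 120 N. Pads are 22 mm wide; open, the fingers measure 114 mm over their backs; the gripper's body (76 mm by 85 mm) begins 54 mm behind the grasp point. The pads swing forward as they close: fully open they stand 13 mm farther back than shut.
Start: joints at [-1.425, 0.383, 0.044, 1.598, -0.018, 1.161, -0.05], TCP at [156.882, 630.786, 231.269] pointing down, gripper open.
Joint ranges: [-2.61, 2.61], [-0.41, 2.15], [-1.48, 1.57], [0, 2.5], [-1.57, 4.71], [0.05, 1.97], [-2.85, 2.85]. Speed limits (rad/s): [2.79, 2.79, 3.14, 3.14, 3.14, 3.14, 3.14].

## Interface

Orientations are given as a unit quaternion [x, y, z, w].
In Python, from workcell import move_pose, servo_line, goto_joints, move_gripper, pause, inverse_kinematics, get_state, grab_frame, camera_model, IKError, close_job gives the robot as it stands. Calls block until the motion is done:
- move_pose(position, orientation): joint-space move of the TCP to a pose.
- servo_line(position, orientation=None, v=150, contact_N=None): straight line of the TCP; orientation=None keeps the orientation; v is the mean speed in mm/s. With contact_N (N) it stops when the force on the tool has changed by that much, and returns True; else False.
- goto_joints(angles): joint-space move.
- move_gripper(opening, grip_force=None): finger opening in mm; grip_force is the grip in N (None keeps the last); returns when the fingers have stopped.
- pause(seconds).
- inverse_kinematics(position, orientation): joint angles nearest the present ones, or None.
- get_state(): the state.
- grab_frame(name): name is "scene" or "side" or "wrist"; returns the picture (384x512x3 uint8, blue, green, red); there is no depth.
- camera_model(name): a dict with "fx", "fy", "cx", "cy" (pixels), "rvec" (rotation vector, rad) and "tvec" (3), from world to camera coordinates, as OpenCV has them. Camera axes: x right, y down, z forward; pixel columns grow to the right and rows downward; lengths in mm; the calibration is good to about 2 mm. A picture is of the moment at which its call begins: read the wrist's pose just before it. camera_model takes no time and is no camera call; for the wrist camera it gives the pose at the moment of the call.
A pose or a line that the arm cannot do raises IKError and nothing moves.
- close_job(): hands the job in; it is judged then, once.
The state is a dict: "time_s": time; "qpos": joint angles; "qvel": joint speeds; "tau": joint torques, N m; "tool_pos": TCP position; "tcp_rot": TCP orientation; "contact_force": force on the tool from outside, world axes, zero at the start; "torque": the same for the moment, N m; "opening": finger opening in mm; "finger_force": force on a finger pad.
Only numpy, scipy, OpenCV 4.12 (cv2) and the standard library are available. Lean on these libraries where they do the work, as an engineer would, in place of code of your own. Each camera call takes 0.05 s, during which the arm holds its last target. There are 200 camera calls.

## Task

The feed chute has jammed: a walnut blank has turned crosswise in the funnel and is caught under the metal keeper strips. Clear away any blanks that lie on the loading deck, push the jammed blank back up the slide onto the deck and lift it out; then turn it lengthwise and let it run down the slide until it rests against the end stop. Stack all the other walnut blanks, from the deck and the bench, in one pile on the plywood stacking board, flat, lengthwise along the middle of the board and with their edges flush, and leave the glue bottle and the tape roll where they are.

Things in the scene. Friction and masses are not known exactly. Their poses are not given: they have to be found in the camera images.
- chute: fixed feed chute of plywood and metal; origin on the bench under the crest, x level and uphill, y across, z up. Level loading deck without walls, x 0 to 170 mm, 224 mm wide, top 78 mm above the bench. From the crest (x = 0) a slick steel slide falls 16 degrees towards -x, 233 mm long, to an end stop. A blank slides down it by itself; on the deck it stays
- crest (a point): middle of the crest, where deck (+x) and slide (-x) meet, on the top surface; axes as chute. Cheeks beside the slide are 200 mm apart for the first 20 mm of slope, then a funnel (30 degrees each side) narrows over 123 mm of slope to a lane 58 mm wide, 90 mm long
- slot (a point): point on the slide's surface 110 mm down the slope from the crest, centre line. Keeper strips on top of the cheeks (underside 34, top 37 mm off the slide) reach in 18 mm from the funnel cheeks and 9 mm from the lane's; the open slot between them is 54 mm wide here, 78 mm 20 mm farther up, 40 mm in the lane: room for shut fingers below the jammed blank
- home (a point): point on the slide's surface 163 mm down the slope from the crest, centre line: where the origin of a blank comes to lie that has run down lengthwise and rests against the end stop
- board: fixed plywood stacking board 180 x 85 mm (x, y), 14 mm high, on the bench; origin at the centre of its underside, x along its length, z up
- board_top (a point): centre of the board's top surface; axes as board
- blank_j: planed walnut blank, 45 x 140 x 28 mm (x, y, z), about 0.1 kg, all alike; origin at the centre of its underside, y along its length; jammed crosswise in the funnel (length across the chute, tilted 16 degrees with the slide), its centre about 50 mm and its lower edge about 72 mm down the slope from the crest, ends against the cheeks and under the keeper strips; the push needs only a few newtons
- blank_1: planed walnut blank, 45 x 140 x 28 mm (x, y, z), about 0.1 kg, all alike; origin at the centre of its underside, y along its length; if present it lies on the loading deck near the crest, roughly crosswise, in the way of the jammed one
- blank_5: planed walnut blank, 45 x 140 x 28 mm (x, y, z), about 0.1 kg, all alike; origin at the centre of its underside, y along its length; if present it lies on the loading deck near its far end, roughly crosswise
- blank_2: planed walnut blank, 45 x 140 x 28 mm (x, y, z), about 0.1 kg, all alike; origin at the centre of its underside, y along its length; if present it lies flat on the bench
- blank_3: planed walnut blank, 45 x 140 x 28 mm (x, y, z), about 0.1 kg, all alike; origin at the centre of its underside, y along its length; if present it lies flat on the bench
- blank_4: planed walnut blank, 45 x 140 x 28 mm (x, y, z), about 0.1 kg, all alike; origin at the centre of its underside, y along its length; if present it lies flat on the bench
- glue: bystander: white glue bottle with an orange nozzle, 58 mm across, 197 mm tall, standing; origin at the centre of its foot
- tape: bystander: roll of black tape, 110 mm across, 45 mm high, lying flat; origin under its middle

How it is judged:
By the outcome, as a careful person would: the job done as asked, in the order asked, and still so for the second after the job is handed in, with the robot touching nothing.
Of blank_1, blank_2, blank_3, blank_4, blank_5 only 3 to 5 are there at a start; the rules pass over those that are not, and their reading is None.
At some moment in a run one of blank_j, blank_3, blank_4 may be knocked a few centimetres aside while the robot is not near it.
Once in a run the grip may slacken for a moment while it holds something.
It also fails if it takes over 210 s, if anything falls off the work surface, if the arm or the gripper's body presses on something with over 40 N, if the wrist force passes 120 N, or if a joint passes its speed limit or range.

## Working session

There is one attempt and no reset: what is moved stays moved. The work goes in short steps, each a Python script; the robot and the scene stay as the last script left them, time stands still between calls to the robot, and variables do not carry over. Pictures are saved under pics/ and viewed, at most 14 in all, crops included, and the job is handed in when it is done.

```bash
ls; mkdir -p pics; python3 - <<'E'
from workcell import *
import cv2
for n in ("scene","side","wrist"):
    m=camera_model(n); print(n,{k:(v if not hasattr(v,'tolist') else v.tolist()) for k,v in m.items()})
    cv2.imwrite(f"pics/{n}0.png",grab_frame(n))
s=get_state(); print(s['time_s'],s['tool_pos'],s['tcp_rot'],s['opening'])
E
```

```text
pics
scene {'fx': 355.530958974155, 'fy': 355.530958974155, 'cx': 251.85707119153034, 'cy': 192.57511462397474, 'rvec': [2.2974479094673903, -0.7137432675472117, 0.30358129376759474], 'tvec': [-478.4347415811943, 271.8087704596528, 1012.4143902903807]}
side {'fx': 482.68473926946547, 'fy': 482.68473926946547, 'cx': 258.7613732418532, 'cy': 181.27116158608942, 'rvec': [1.9810545683126393, -0.4642252787598272, 0.2541402909637256], 'tvec': [-514.6974089762563, 179.02927645379765, 1585.8229166369322]}
wrist {'fx': 297.0220992557604, 'fy': 297.0220992557604, 'cx': 257.7957785037395, 'cy': 191.90082254220823, 'rvec': [-2.3044668158719968, -1.8016042023753016, -0.2320858217266873], 'tvec': [-648.3062084594384, -34.21970080305173, 380.46136478323]}
0.15 [156.71395882 630.07127396 230.17837281] [ 1.21565264e-01  9.92582905e-01 -1.02722026e-03 -8.90074416e-05] 85.44170681665342
```

View pics/scene0.png

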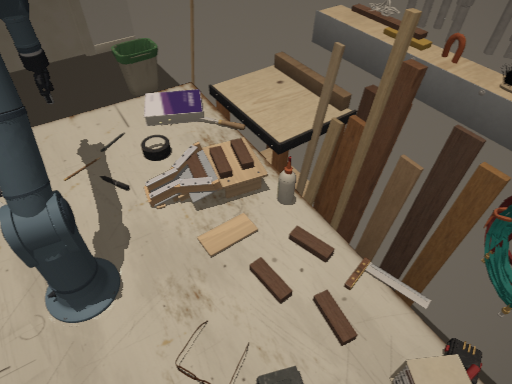

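View pics/side0.png

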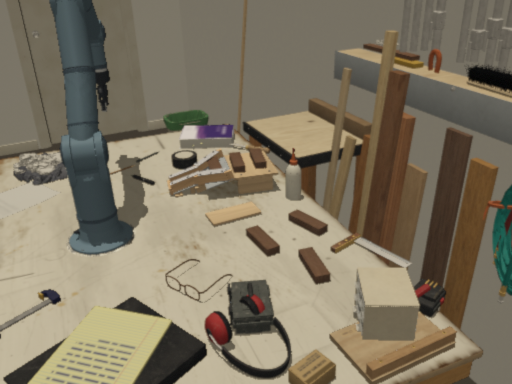

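The scene shows the robot on the left, the chute around (205,170) with two blanks on the deck at (222,162) and (242,153), and the jammed one near (195,162). The board is at (228,234). Bench blanks are at (311,243), (270,279) and (335,316), the glue at (287,185) and the tape at (156,148). All five blanks are present. Next I compute rough world positions and move above to look with the wrist camera.

```bash
cat > h.py <<'E'
from workcell import *
import numpy as np, cv2
from scipy.spatial.transform import Rotation as R
def cam(n): 
    m=camera_model(n); K=np.array([[m['fx'],0,m['cx']],[0,m['fy'],m['cy']],[0,0,1]])
    return K,np.array(m['rvec'],float),np.array(m['tvec'],float)
def p2w(c,uv,z):
    K,r,t=c; M=cv2.Rodrigues(r)[0]; o=-M.T@t
    d=M.T@np.linalg.inv(K)@np.array([uv[0],uv[1],1.]); return o+d*(z-o[2])/d[2]
def w2p(c,P): return cv2.projectPoints(np.float64(P).reshape(-1,1,3),c[1],c[2],c[0],None)[0].reshape(-1,2)
def down(a):  # tool pointing down, finger closing line (tool y) at world angle a
    y=np.array([np.cos(a),np.sin(a),0]); z=np.array([0,0,-1.]); return R.from_matrix(np.c_[np.cross(y,z),y,z]).as_quat()
E
python3 - <<'E'
from h import *
c=cam("scene")
for n,uv,z in [("b1",(222,162),106),("b5",(242,153),106),("bA",(311,243),28),("bB",(270,279),28),("bC",(335,316),28),("board",(228,234),14),("deckcornerfar",(268,178),78),("deckcornerback",(240,139),78),("glue",(286,203),0),("tape",(156,148),40)]:
    print(n,p2w(c,uv,z).round(0))
s=get_state(); r=R.from_quat(s['tcp_rot']).as_matrix(); print(r.round(2)); 
K,rv,t=cam("wrist"); M=cv2.Rodrigues(rv)[0]; print("cam origin in tool",(r.T@(-M.T@t-s['tool_pos'])).round(0),"cam axes in tool\n",(r.T@M.T).round(2))
im=grab_frame("scene")[110:270,130:350]; cv2.imwrite("pics/s1.png",cv2.resize(im,None,fx=3.5,fy=3.5,interpolation=cv2.INTER_CUBIC))
E
```

```text
b1 [549. 135. 106.]
b5 [633. 136. 106.]
bA [ 624. -260.   28.]
bB [ 444. -289.   28.]
bC [ 520. -473.   28.]
board [436. -78.  14.]
deckcornerfar [652.   5.  78.]
deckcornerback [691. 237.  78.]
glue [681. -69.   0.]
tape [416. 412.  40.]
[[-0.97  0.24 -0.  ]
 [ 0.24  0.97 -0.  ]
 [-0.   -0.   -1.  ]]
cam origin in tool [  65.    0. -144.] cam axes in tool
 [[-0.   -0.97 -0.26]
 [ 1.   -0.   -0.  ]
 [ 0.   -0.26  0.97]]
```

View pics/s1.png

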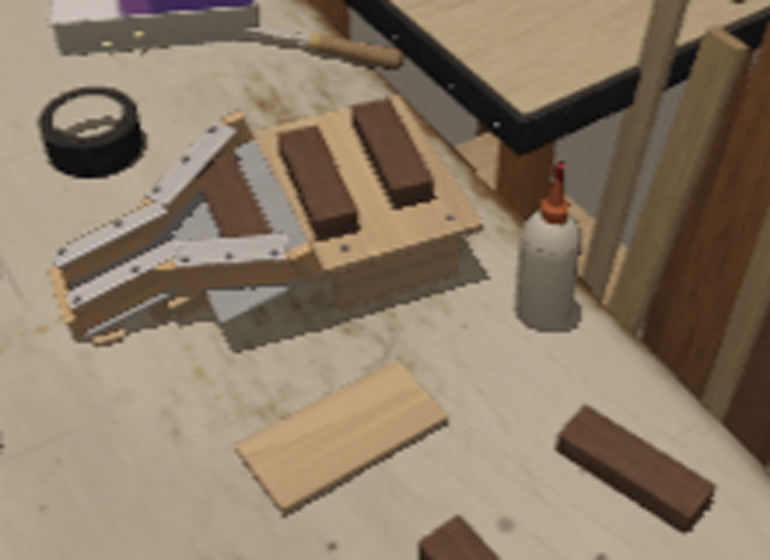

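The crop shows the deck corners at full-image pixels (267,175), (244,138), (222,187) and (205,149). The board corners are at about (246,214), (258,229), (211,257) and (198,239). The jammed blank lies crosswise just below the crest. I'll fit the chute, the board and the blanks by least squares and silhouette.

```bash
cat >> h.py <<'E'
from scipy.optimize import least_squares, minimize
def fit3(c,uv,P,x0):
    """planar pose (x,y,yaw) of body points P seen at uv"""
    uv=np.float64(uv);P=np.float64(P)
    f=lambda q:(w2p(c,place(q,P))-uv).ravel()
    s=least_squares(f,x0); return s.x,np.sqrt(np.mean(s.fun**2))
def place(q,P): return np.asarray(P,float)@R.from_euler('z',q[2]).as_matrix().T+[q[0],q[1],0]
def walnut(im):
    b,g,r=[im[...,i].astype(int) for i in range(3)]
    return ((r<120)&(r-b>12)&(r>b*1.25)).astype(np.uint8)
def box(z): return np.array([[sx*22.5,sy*70,z+h] for sx in(-1,1) for sy in(-1,1) for h in(0,28)])
def sil(c,q,z,shape,S=4):
    h=cv2.convexHull((w2p(c,place(q,box(z)))*16*S+8*S).round().astype(np.int32))
    m=np.zeros((shape[0]*S,shape[1]*S),np.uint8); cv2.fillConvexPoly(m,h,1,shift=4)
    return cv2.resize(m.astype(np.float32),(shape[1],shape[0]),interpolation=cv2.INTER_AREA)
def fitblank(c,im,q0,z,yaws=None,pad=110):
    """silhouette fit of a level blank with underside at z; returns (x,y,yaw), IoU"""
    W=walnut(im)
    n,L=cv2.connectedComponents(W)
    u,v=w2p(c,[[q0[0],q0[1],z+28]])[0].round().astype(int)
    w=L[max(v-12,0):v+13,max(u-12,0):u+13]; w=w[w>0]
    if w.size==0: return None,0
    W=(L==np.bincount(w).argmax()).astype(np.uint8); W=cv2.morphologyEx(W,cv2.MORPH_CLOSE,np.ones((3,3)))
    def cost(q):
        m=sil(c,q,z,W.shape,2); return 1-np.minimum(m,W).sum()/np.maximum(m,W).sum()
    mm=cv2.moments(W,True); p=p2w(c,(mm['m10']/mm['m00'],mm['m01']/mm['m00']),z+18)
    best=None
    for a in (yaws if yaws is not None else np.arange(0,np.pi,np.pi/8)):
        r=minimize(cost,[p[0],p[1],a],method='Nelder-Mead',options=dict(initial_simplex=[[p[0],p[1],a],[p[0]+8,p[1],a],[p[0],p[1]+8,a],[p[0],p[1],a+.2]],xatol=.02,fatol=1e-4,maxiter=90))
        if best is None or r.fun<best.fun: best=r
    return best.x,1-best.fun
E
python3 - <<'E'
from h import *
c=cam("scene"); im=cv2.imread("pics/scene0.png")
print("chute",fit3(c,[(267,175),(244.3,137.7),(222,187),(205,149)],[[170,-112,78],[170,112,78],[0,-112,78],[0,112,78]],[500,120,0]))
print("board",fit3(c,[(245.7,213.7),(258,229.5),(211,257),(197.7,238.6)],[[90,42.5,14],[90,-42.5,14],[-90,-42.5,14],[-90,42.5,14]],[436,-78,0]))
for n,uv,z in [("b1",(222,162),78),("b5",(242,153),78),("bA",(311,243),0),("bB",(270,279),0),("bC",(335,316),0)]:
    print(n,im[uv[1],uv[0]],fitblank(c,im,p2w(c,uv,z+28),z))
E
```

```text
chute (array([ 5.22095397e+02,  1.62748721e+02, -2.30961879e-01]), np.float64(1.1732280199438563))
board (array([ 4.3730830e+02, -7.9804447e+01,  3.4417323e-03]), np.float64(0.7152257753577502))
b1 [52 68 95] (array([ 5.53577876e+02,  1.56178927e+02, -2.86729436e-01]), np.float64(0.8957468867301941))
b5 [55 72 99] (array([ 6.40531300e+02,  1.51953299e+02, -3.06856753e-01]), np.float64(0.8878205418586731))
bA [55 73 98] (array([ 6.30341690e+02, -2.53835563e+02,  2.76905424e-01]), np.float64(0.9373629689216614))
bB [53 70 97] (array([ 4.48601453e+02, -2.82108363e+02,  3.77336164e-02]), np.float64(0.9190360307693481))
bC [54 70 97] (array([ 524.24846042, -466.80074859,    2.96703697]), np.float64(0.9245572090148926))
```

```bash
python3 - <<'E'
from h import *
move_pose([530,155,280],down(-0.23))
s=get_state(); c=cam("wrist"); im=grab_frame("wrist"); cv2.imwrite("pics/w1.png",im)
np.save("w1c.npy",np.r_[c[0].ravel(),c[1],c[2]])
print(s['time_s'],s['tool_pos'],s['qpos'])
for q in [(553,156,-.28),(640,152,-.3)]: print(fitblank(c,im,q,78,yaws=[-.3,-.1]))
E
```

```text
2.375 [529.51580951 157.15074323 279.75541276] [-0.94567763  0.17385568  0.65578408  1.80467096 -0.11375656  1.20113722
 -0.48222908]
(array([ 5.54688637e+02,  1.53478712e+02, -2.68070015e-01]), np.float64(0.2608046531677246))
(array([ 5.54688637e+02,  1.53478712e+02, -2.68070015e-01]), np.float64(0.2608046531677246))
```

View pics/w1.png

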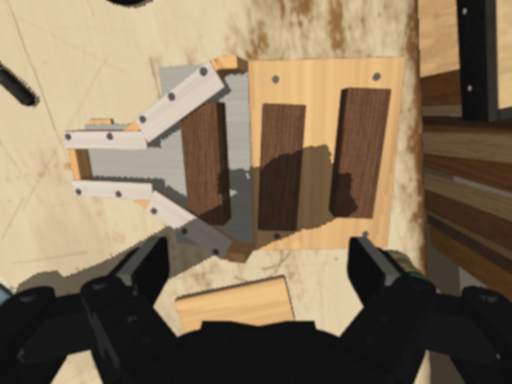

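The wrist view shows the crest line from (249,60) to (251,249) and the far deck edge from (406,57) to (388,249). The top of blank_1 is at (263,105)-(306,105)-(298,231)-(258,230). The top of blank_5 is at about (348,88)-(391,89)-(374,218)-(338,217). The jammed blank spans (185-230, 103-222), under the strips.

```bash
python3 - <<'E'
from h import *
a=np.load("w1c.npy"); c=(a[:9].reshape(3,3),a[9:12],a[12:])
D=[[0,112,78],[170,112,78],[170,-112,78],[0,-112,78]]
q,e=fit3(c,[(249,60),(406,57),(388,249),(251,249)],D,[522,163,-.23]); print("chute",q,e)
print(w2p(c,place(q,D)).round(0).tolist())
T=[[-22.5,70,106],[22.5,70,106],[22.5,-70,106],[-22.5,-70,106]]
for n,uv in [("b1",[(263,105),(306,105),(298,231),(258,230)]),("b5",[(348,88),(391,89),(374,218),(338,217)])]:
    p,e=fit3(c,uv,T,[560,150,-.25]); print(n,p,e,w2p(c,place(p,T)).round(0).tolist())
# prediction of jammed blank: centre 50 down slope
def ch(q,d,y,h):
    t=np.radians(16); return place(q,[[-d*np.cos(t)-h*np.sin(t),y,78-d*np.sin(t)+h*np.cos(t)]])[0]
print("jam",[w2p(c,[ch(q,d,y,28)])[0].round(0).tolist() for d,y in[(27,70),(72,70),(72,-70),(27,-70)]])
print("end",[w2p(c,[ch(q,233,y,0)])[0].round(0).tolist() for y in(29,-29)])
im=cv2.imread("pics/w1.png"); 
E
```

```text
chute [ 5.23179683e+02  1.66799177e+02 -2.12644133e-01] 0.9553567725652007
[[249.0, 60.0], [407.0, 57.0], [386.0, 248.0], [252.0, 250.0]]
b1 [ 5.55011760e+02  1.54429954e+02 -2.55322825e-01] 0.6697259763986171 [[263.0, 104.0], [306.0, 105.0], [298.0, 232.0], [259.0, 231.0]]
b5 [ 6.43295072e+02  1.50421849e+02 -2.40461699e-01] 1.0947708437666939 [[347.0, 88.0], [392.0, 88.0], [376.0, 219.0], [336.0, 218.0]]
jam [[217.0, 100.0], [179.0, 101.0], [188.0, 222.0], [223.0, 225.0]]
end [[87.0, 136.0], [94.0, 178.0]]
```

```bash
python3 - <<'E'
from h import *
move_pose([440,-85,290],down(np.pi/2))
s=get_state(); c=cam("wrist"); im=grab_frame("wrist"); cv2.imwrite("pics/w2.png",im)
np.save("w2c.npy",np.r_[c[0].ravel(),c[1],c[2]])
print(s['time_s'],s['tool_pos'],s['qpos'].round(2),s['contact_force'])
E
```

```text
4.2167 [440.24728682 -84.59538904 290.09610538] [-0.73 -0.14  0.78  2.02  0.1   1.22  1.58] [-0.40118355 -0.93875811 -0.19241034]
```

View pics/w2.png

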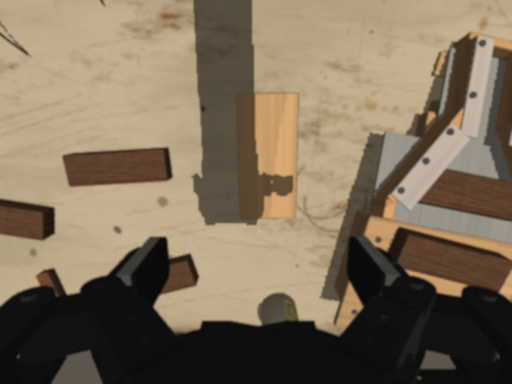

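The board corners are at (237,94), (298,93), (296,218) and (237,217). Next I fit the board and move blank_1 and blank_5 onto it.

```bash
cat >> h.py <<'E'
CH=np.array([523.2,166.8,-.213])
def near(a,b): return b+(a-b+np.pi/2)%np.pi-np.pi/2   # a modulo half turn, nearest b
def pick(q,z,a=None,op=70,lift=235,hover=45):
    a=near(q[2],0) if a is None else a
    o=down(a); move_gripper(op); move_pose([q[0],q[1],max(lift,z+hover+28)],o)
    servo_line([q[0],q[1],z+32],v=250); hit=servo_line([q[0],q[1],z+4],v=80,contact_N=15)
    move_gripper(20,60); s=get_state(); 
    servo_line([q[0],q[1],lift],v=200); s2=get_state()
    print("pick hit",hit,"op",round(s['opening'],1),round(s2['opening'],1),"F",np.round(s2['finger_force'],1),"t",s2['time_s'])
    return s2['opening']>40
def put(x,y,a,z,lift=235):
    """set held blank down with underside at z"""
    o=down(a); move_pose([x,y,lift],o); s=get_state()
    servo_line([x,y,z+14],v=200); hit=servo_line([x,y,z+3],v=40,contact_N=5)
    s2=get_state(); print("put hit",hit,"op",round(s['opening'],1),round(s2['opening'],1),"z",s2['tool_pos'].round(1))
    move_gripper(62); servo_line([x,y,lift],v=250)
E
python3 - <<'E'
from h import *
a=np.load("w2c.npy"); c=(a[:9].reshape(3,3),a[9:12],a[12:])
P=[[-90,-42.5,14],[-90,42.5,14],[90,42.5,14],[90,-42.5,14]]
q,e=fit3(c,[(237,93.5),(298,93),(296,218),(237,217)],P,[437,-80,0]); print("board",q,e,w2p(c,place(q,P)).round(1).tolist())
np.save("board.npy",q)
if pick([555,154.4,-.255],78): put(q[0],q[1],q[2]-np.pi/2,14)
s=get_state(); c=cam("wrist"); im=grab_frame("wrist"); cv2.imwrite("pics/w3.png",im); np.save("w3c.npy",np.r_[c[0].ravel(),c[1],c[2]])
print(s['time_s'],s['qpos'].round(2),fitblank(c,im,q,14,yaws=[np.pi/2]))
E
```

```text
board [ 4.39053289e+02 -7.18465952e+01 -4.78802712e-04] 1.1200215580923163 [[235.9, 92.3], [299.1, 92.4], [294.8, 218.6], [238.1, 218.6]]
pick hit False op 44.1 44.0 F 63.4 t 8.75
put hit True op 44.3 44.0 z [440.5 -71.6  18.6]
12.6167 [-0.93 -0.1   0.97  2.1   0.09  1.1  -1.57] (array([ 457.99566774, -114.29818972,    1.45344037]), np.float64(0.30702024698257446))
```

View pics/w3.png

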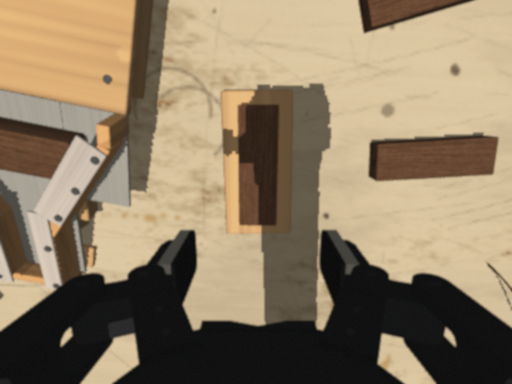

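Blank_1 lies on the board, with the top face at about (245,104)-(279,104)-(277,226)-(246,226). The board corners are at (221,90), (293,88), (291,233) and (227,233). I check the centring numerically.

```bash
python3 - <<'E'
from h import *
a=np.load("w3c.npy"); c=(a[:9].reshape(3,3),a[9:12],a[12:])
im=cv2.imread("pics/w3.png")
P=[[90,42.5,14],[90,-42.5,14],[-90,-42.5,14],[-90,42.5,14]]
print("board",fit3(c,[(221,90),(293,88),(291,233),(227,233)],P,[437,-80,0]))
T=[[22.5,70,42],[-22.5,70,42],[-22.5,-70,42],[22.5,-70,42]]  # yaw pi/2... order +x end
Q=[[70,22.5,42],[70,-22.5,42],[-70,-22.5,42],[-70,22.5,42]]
p=fit3(c,[(245,104),(279,104),(277,226),(246,226)],Q,[437,-80,0]);print("b1",p,w2p(c,place(p[0],Q)).round(0).tolist())
print("pred at board",w2p(c,place([439,-71.8,0],Q)).round(0).tolist())
cv2.imwrite("pics/w3z.png",cv2.resize(im[70:250,200:320],None,fx=3.3,fy=3.3,interpolation=cv2.INTER_CUBIC))
E
```

```text
board (array([ 4.39154869e+02, -7.22715900e+01,  1.41754479e-02]), np.float64(0.45801859049889126))
b1 (array([ 4.41122520e+02, -7.64572195e+01, -8.56400001e-04]), np.float64(2.474629199629909)) [[241.0, 105.0], [283.0, 105.0], [280.0, 225.0], [243.0, 225.0]]
pred at board [[237.0, 107.0], [278.0, 107.0], [276.0, 227.0], [239.0, 227.0]]
```

View pics/w3z.png

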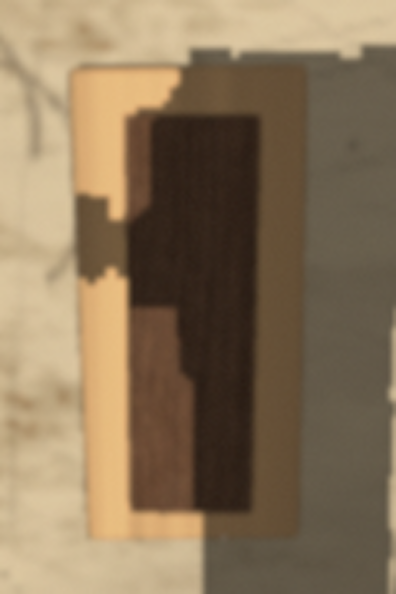

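Zoomed, the blank top spans columns 238.5–278.8 and rows 104.5–224.5, so it is at about (441.5, -72), within 3 mm of the board centre. Now blank_5.

```bash
python3 - <<'E'
from h import *
if pick([643.3,150.4,-.24],78): put(441,-72,-np.pi/2,42)
s=get_state(); c=cam("wrist"); im=grab_frame("wrist"); np.save("w4c.npy",np.r_[c[0].ravel(),c[1],c[2]])
print(s['time_s'])
a=cv2.resize(im[60:260,200:320],None,fx=3,fy=3,interpolation=cv2.INTER_CUBIC)
# then over the slide for the jam
move_pose(list(place(CH,[[-30,0,290]])[0]),down(CH[2]))
c=cam("wrist"); im=grab_frame("wrist"); np.save("w5c.npy",np.r_[c[0].ravel(),c[1],c[2]]); cv2.imwrite("pics/w5full.png",im)
b=cv2.resize(im[40:260,100:380],(560,440),interpolation=cv2.INTER_CUBIC)
o=np.zeros((600,800,3),np.uint8); o[:,:240]=a[:600,:240] if 0 else cv2.resize(a,(240,400))[:, :].repeat(1,0) if a.shape[0]==600 and 0 else np.vstack([cv2.resize(a,(240,400)),np.zeros((200,240,3),np.uint8)]); o[:440,240:800]=b; cv2.imwrite("pics/w45.png",o)
E
```

```text
pick hit False op 43.8 43.5 F 63.2 t 16.5417
put hit True op 43.8 44.0 z [442.6 -71.7  46.7]
20.3167
```

View pics/w45.png

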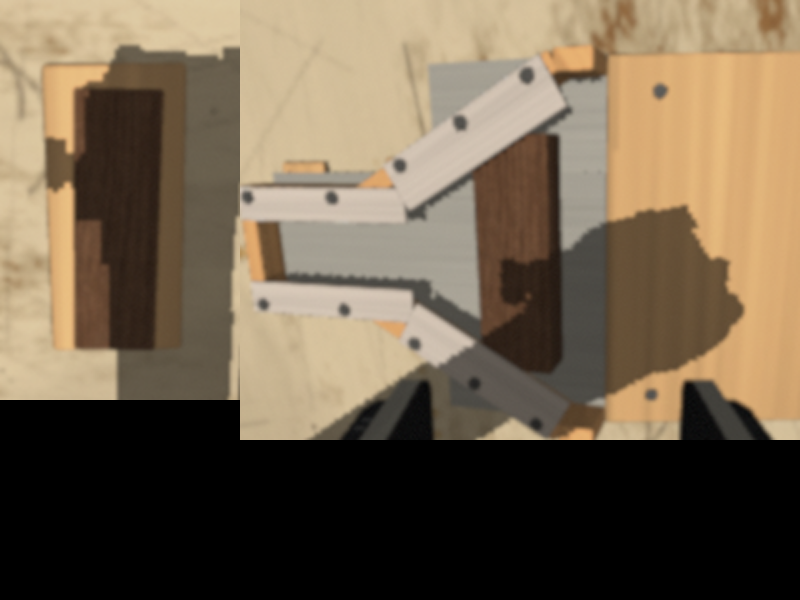

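The left part shows the pile with two blanks, top face at full pixels (237.5,105), (281.5,105), (277.5,234) and (237.5,234). The right part shows the jammed blank with its lower edge at column 221 and upper edge at about 260. The crest is at column 284, and the lane ends at about (247..251, row 150–178 full).

```bash
cat >> h.py <<'E'
t16=np.radians(16)
def ch(d,y,h): return place(CH,[[-d*np.cos(t16)-h*np.sin(t16),y,78-d*np.sin(t16)+h*np.cos(t16)]])[0]
def tilted(a): # tool normal to the slide; closing line at angle a in chute axes
    return (R.from_euler('z',CH[2])*R.from_euler('y',-t16)*R.from_quat(down(a))).as_quat()
def ld(f): a=np.load(f); return a[:9].reshape(3,3),a[9:12],a[12:]
E
python3 - <<'E'
from h import *
c=ld("w4c.npy"); Q=[[70,22.5,70],[70,-22.5,70],[-70,-22.5,70],[-70,22.5,70]]
print("b5",fit3(c,[(237.5,105),(281.5,105),(277.5,234),(237.5,234)],Q,[437,-80,0]))
c=ld("w5c.npy")
print("crest",w2p(c,[ch(0,y,0) for y in(-100,0,100)]).round(0).tolist())
for d in (27,40,50,60,72): print(d,w2p(c,[ch(d,y,28) for y in (-50,0,50)]).round(0).tolist())
print("lane top",w2p(c,[ch(150,20,37),ch(150,-20,37)]).round(0).tolist(),"seen (182.5,150),(187,186)")
print("end",w2p(c,[ch(233,0,0)]).round())
z=(R.from_quat(tilted(0)).as_matrix()@[0,0,1]); print(z, R.from_quat(tilted(0)).as_matrix()[:,1])
E
```

```text
b5 (array([ 4.42817293e+02, -7.26967399e+01, -1.30637049e-02]), np.float64(0.6729354796086215))
crest [[281.0, 242.0], [283.0, 166.0], [284.0, 78.0]]
27 [[255.0, 210.0], [255.0, 169.0], [254.0, 124.0]]
40 [[244.0, 209.0], [244.0, 168.0], [243.0, 124.0]]
50 [[237.0, 209.0], [236.0, 168.0], [235.0, 124.0]]
60 [[229.0, 208.0], [228.0, 168.0], [226.0, 124.0]]
72 [[220.0, 207.0], [218.0, 167.0], [217.0, 124.0]]
lane top [[155.0, 149.0], [158.0, 181.0]] seen (182.5,150),(187,186)
end [[121. 158.]]
[ 0.26940826 -0.05826782 -0.9612617 ] [ 0.93953827 -0.20320404  0.27563736]
```

```bash
python3 - <<'E'
from h import *
o=tilted(0); move_gripper(0,60)
move_pose(ch(105,0,110),o); print(servo_line(ch(105,0,5),v=120,contact_N=12), get_state()['tool_pos'],ch(105,0,5))
for p,v in [(ch(60,0,5),40),(ch(8,0,5),50),(place(CH,[[3,0,85]])[0],40)]:
    h=servo_line(p,v=v,contact_N=25); s=get_state(); print(h,s['tool_pos'].round(1),p.round(1),s['contact_force'].round(1))
    if h: break
servo_line(ch(40,0,110),v=150)
move_pose(list(place(CH,[[0,0,290]])[0]),down(CH[2]))
c=cam("wrist"); im=grab_frame("wrist"); np.save("w6c.npy",np.r_[c[0].ravel(),c[1],c[2]]); cv2.imwrite("pics/w6.png",im); print(get_state()['time_s'])
E
```

```text
False [424.18526285 188.81170168  54.57076188] [423.20144007 188.4277635   53.86438612]
False [465.3 179.2  66.2] [465.5 179.3  66.3] [-1.6  0.5 -0.2]
False [514.1 168.8  80.5] [514.3 168.7  80.6] [ 0.9  0.2 -0.5]
False [526.7 166.1  85.3] [526.1 166.2  85. ] [ 0.1 -0.6 -0.4]
28.3
```

View pics/w6.png

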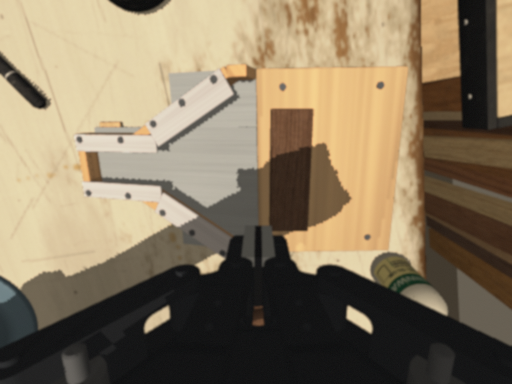

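The blank is now square on the deck, with top corners (272,109), (313,109), (309,230) and (270,230). I lift it, turn it and set it on the slide.

```bash
python3 - <<'E'
from h import *
c=ld("w6c.npy"); T=[[-22.5,70,106],[22.5,70,106],[22.5,-70,106],[-22.5,-70,106]]
q,e=fit3(c,[(272,109),(313,109),(309,230),(270,230)],T,[550,150,-.2]); print(q,e)
if pick(q,78):
    o=tilted(-np.pi/2)
    move_pose(ch(60,0,110),o); print(get_state()['opening'])
    servo_line(ch(60,0,20),v=150); print("hit",servo_line(ch(60,0,4.5),v=40,contact_N=5),get_state()['tool_pos'],get_state()['opening'])
    move_gripper(56); pause(.8); servo_line(ch(60,0,120),v=200)
move_pose(list(place(CH,[[-60,0,290]])[0]),down(CH[2]))
c=cam("wrist"); im=grab_frame("wrist"); np.save("w7c.npy",np.r_[c[0].ravel(),c[1],c[2]]); cv2.imwrite("pics/w7.png",im); print(get_state()['time_s'])
h=w2p(c,[ch(163,0,28),ch(93,22.5,28),ch(93,-22.5,28)]); print(h.round(0).tolist())
E
```

```text
[ 5.59952473e+02  1.56891752e+02 -2.10971643e-01] 0.807903049653245
pick hit False op 43.8 43.5 F 63.4 t 31.75
44.40944515072982
hit True [465.89119126 181.17345855  83.58690168] 43.70049830436139
38.2167
[[176.0, 165.0], [227.0, 149.0], [228.0, 186.0]]
```

View pics/w7.png

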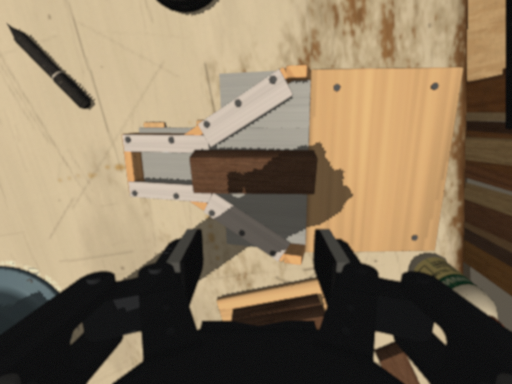

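The blank came down on the keeper strips: its front end, at columns 191–205, sits on top of them because the slot there is narrower than 45 mm. It lies roughly level between the strips and the crest, spanning columns 193–316 and rows 150–193. I regrip it and set it down farther uphill, with its centre at d = 30, so the nose goes under the strips.

```bash
python3 - <<'E'
from h import *
c=ld("w7c.npy"); T=[[-70,22.5,106],[70,22.5,106],[70,-22.5,106],[-70,-22.5,106]]
uv=[(192,151),(315,152),(316,193),(194,193)]
q,e=fit3(c,uv,T,[470,170,-.2]); print(q,e,w2p(c,place(q,T)).round(0).tolist())
f=np.array([np.cos(q[2]),np.sin(q[2])])*12
p=[q[0]+f[0],q[1]+f[1]]
print("chute coords of centre",R.from_euler('z',-CH[2]).apply([q[0]-CH[0],q[1]-CH[1],0]))
if e<3 and pick([p[0],p[1],0],79,a=q[2]-np.pi/2,op=60):
    o=tilted(-np.pi/2)
    move_pose(ch(18,0,110),o); print(get_state()['opening'])
    servo_line(ch(18,0,16),v=150); pause(.3); print("hit",servo_line(ch(18,0,4.5),v=30,contact_N=6)); s=get_state(); print(s['tool_pos'],ch(18,0,4.5),s['opening'])
    cv2.imwrite("pics/side8.png",grab_frame("scene"))
    if np.linalg.norm(s['tool_pos']-ch(18,0,4.5))<5:
        move_gripper(56); pause(.8); servo_line(ch(18,0,120),v=200)
        move_pose(list(place(CH,[[-60,0,290]])[0]),down(CH[2]))
        c=cam("wrist"); im=grab_frame("wrist"); np.save("w8c.npy",np.r_[c[0].ravel(),c[1],c[2]]); cv2.imwrite("pics/w8.png",im); print(get_state()['time_s'])
        print(w2p(c,[ch(163,0,28),ch(93,22.5,28),ch(93,-22.5,28)]).round(0).tolist())
E
```

```text
[ 4.60316575e+02  1.79598484e+02 -2.14116896e-01] 1.3573493987978125 [[191.0, 153.0], [318.0, 153.0], [316.0, 192.0], [193.0, 192.0]]
chute coords of centre [-64.1678415   -0.78386632   0.        ]
pick hit False op 46.3 46.0 F 59.2 t 41.875
46.140458652337585
hit True
[504.23767143 171.36147149  80.074248  ] [505.07597391 170.71987795  77.36420523] 46.29180784810923Traceback (most recent call last):
  File "<stdin>", line 14, in <module>
workcell.IKError: the arm cannot follow that straight line within its joint ranges
```

```bash
python3 - <<'E'
from h import *
p=get_state()['tool_pos']
for up in (60,45,35):
    try: servo_line(p+ch(0,0,up)-ch(0,0,0),v=150); break
    except IKError as e: print(up,e)
p=get_state()['tool_pos']; print(p)
move_pose(list(place(CH,[[-60,0,290]])[0]),down(CH[2]))
c=cam("wrist"); im=grab_frame("wrist"); np.save("w8c.npy",np.r_[c[0].ravel(),c[1],c[2]]); cv2.imwrite("pics/w8.png",im); print(get_state()['time_s'])
print(w2p(c,[ch(163,0,28),ch(93,22.5,28),ch(93,-22.5,28)]).round(0).tolist())
E
```

```text
[486.99034405 175.06337004 137.41083876]
46.55
[[176.0, 165.0], [227.0, 149.0], [228.0, 186.0]]
```

View pics/w8.png

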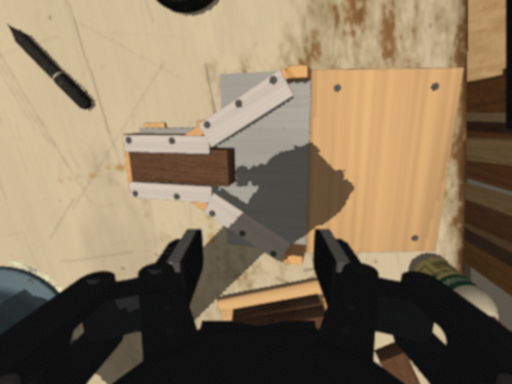

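The blank lies in the lane with its nose against the end stop (columns 131–234), centred. Next the bench blanks, each with a hover look and an automatic fit.

```bash
cat >> h.py <<'E'
def walnut(im):
    b,g,r=[im[...,i].astype(float) for i in range(3)]
    return cv2.morphologyEx(((r<125)&(r>1.45*b)&(r-b>8)).astype(np.uint8),cv2.MORPH_OPEN,np.ones((3,3)))
def look(q,name,yaw):
    move_pose([q[0],q[1],290],down(yaw)); pause(.2); c=cam("wrist"); im=grab_frame("wrist"); cv2.imwrite(f"pics/{name}.png",im)
    p,i=fitblank(c,im,q,0,yaws=[q[2]-.15,q[2]+.15]); print(name,"fit",p,"IoU",round(i,3)); return p,i
def fetch(q,name,zp):
    y=near(q[2],-.5); p,i=look(q,name,y)
    if i<.88: return False
    if not pick([p[0],p[1],0],0,a=near(p[2],y)): return False
    put(442,-72,-np.pi/2,zp); return True
E
python3 - <<'E'
from h import *
print(fetch([448.6,-282,.04],"bB",70)); print(get_state()['time_s'])
E
```

```text
bB fit [ 4.48970711e+02 -2.83061167e+02  5.84779024e-02] IoU 0.944
pick hit False op 43.6 43.5 F 62.8 t 52.225
put hit True op 44.1 44.1 z [443.8 -72.3  74.5]
True
56.5583
```

```bash
sed -i 's/put(442,-72/put(441,-72/' h.py; python3 - <<'E'
from h import *
if fetch([630.3,-253.8,.277],"bA",98): print(fetch([524.2,-466.8,-.175],"bC",126))
print(get_state()['time_s'])
E
```

```text
bA fit None IoU 0
58.5917
```

```bash
python3 - <<'E'
from h import *
move_pose([441,-72,290],down(-np.pi/2))
im=grab_frame("scene"); cv2.imwrite("pics/scene9.png",im)
cv2.imwrite("pics/z9.png",np.hstack([cv2.resize(im[100:384,150:434],(440,440),interpolation=cv2.INTER_CUBIC),cv2.resize(cv2.imread("pics/bA.png"),(355,440))]))
E
```

```text
(no output)
```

View pics/z9.png

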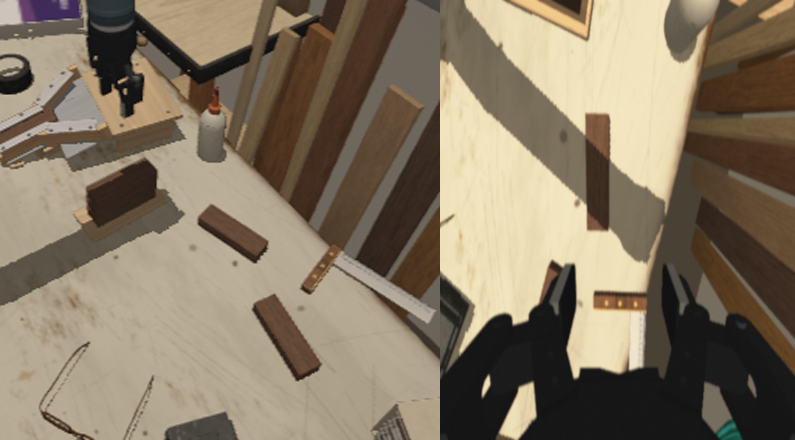

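The wrist view from that hover shows blank A lying about 30 px left of the estimate, at (226,150), so it has shifted. The pile looks square in the scene view. I widen the search window and go on.

```bash
sed -i 's/L\[max(v-12,0):v+13,max(u-12,0):u+13\]/L[max(v-60,0):v+60,max(u-60,0):u+60]/' h.py; python3 - <<'E'
from h import *
if fetch([630.3,-253.8,.277],"bA2",98): print(fetch([524.2,-466.8,-.175],"bC",126))
print(get_state()['time_s'])
E
```

```text
bA2 fit [ 5.86767416e+02 -2.55120346e+02  2.66153329e-01] IoU 0.783
62.4833
```

```bash
python3 - <<'E'
from h import *
if fetch([595,-255,.266],"bA3",98): print(fetch([524.2,-466.8,-.175],"bC",126))
else:
    im=cv2.imread("pics/bA3.png"); m=walnut(im); print(cv2.connectedComponentsWithStats(m)[2][:8])
print(get_state()['time_s'])
E
```

```text
bA3 fit [ 5.85567998e+02 -2.54758426e+02  2.66142399e-01] IoU 0.926
pick hit False op 43.5 43.8 F 63.2 t 66.6917
put hit True op 43.9 43.6 z [443.  -72.1 102.6]
bC fit [ 5.24606485e+02 -4.68198386e+02 -1.58865852e-01] IoU 0.94
pick hit False op 43.7 44.1 F 63.4 t 76.3667
put hit True op 44.0 43.7 z [443.2 -72.1 130.6]
True
80.05
```

```bash
python3 - <<'E'
from h import *
move_pose([441,-72,330],down(-np.pi/2)); pause(.2)
c=cam("wrist"); w=grab_frame("wrist"); np.save("w10c.npy",np.r_[c[0].ravel(),c[1],c[2]])
move_pose([400,-420,330],down(-np.pi/2)); pause(.2)
s=grab_frame("scene"); d=grab_frame("side"); cv2.imwrite("pics/w10.png",w)
f=lambda i,W,H:cv2.resize(i,(W,H),interpolation=cv2.INTER_CUBIC)
o=np.hstack([f(w[40:240,160:360],400,400),f(s[150:270,170:290],400,400)])
o=np.vstack([o,np.hstack([f(d[140:240,150:300],300,200),f(s[120:240,120:420],500,200)])])
cv2.imwrite("pics/z10.png",o); print(get_state()['time_s'])
E
```

```text
82.3833
```

View pics/z10.png

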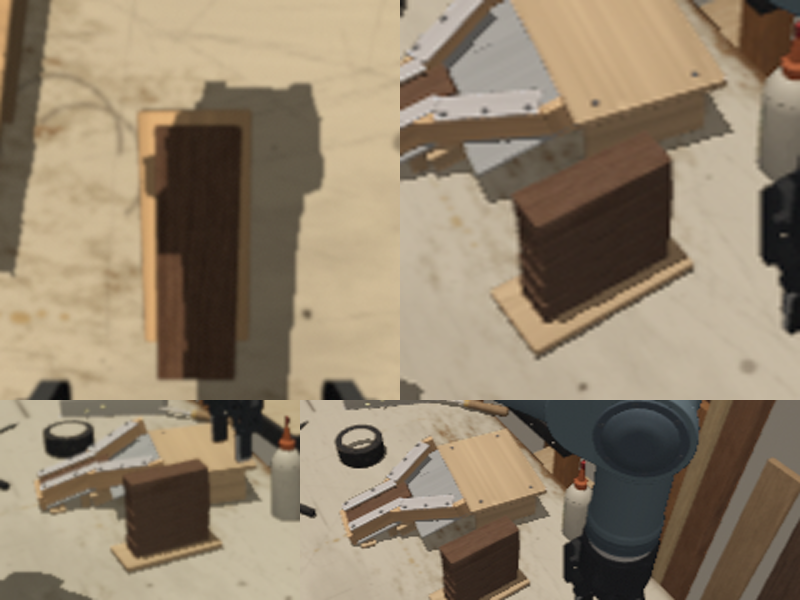

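```bash
python3 - <<'E'
from h import *
c=ld("w10c.npy"); Q=[[70,22.5,154],[70,-22.5,154],[-70,-22.5,154],[-70,22.5,154]]
print("top",fit3(c,[(238.5,103),(280.5,103),(277.5,229.5),(239,229.5)],Q,[437,-80,0]))
# left end edge line in the scene: predicted pixel (zoomed crop) for each layer at x=442.5
cs=cam("scene")
for z in (14,42,70,98,126,154): print(z,[((p-[170,150])*400/120).round(0).tolist() for p in w2p(cs,[[442.5-70,-72+22.5,z],[442.5-70,-72-22.5,z],[442.5+70,-72-22.5,z]])])
s=grab_frame("scene"); o=cv2.resize(s[195:255,198:258],(600,600),interpolation=cv2.INTER_CUBIC); cv2.imwrite("pics/z11.png",o)
E
```

```text
top (array([ 4.43684992e+02, -7.32437574e+01, -8.40008824e-03]), np.float64(0.594398213569422))
14 [[121.0, 290.0], [145.0, 323.0], [269.0, 255.0]]
42 [[118.0, 272.0], [143.0, 305.0], [269.0, 237.0]]
70 [[116.0, 253.0], [141.0, 286.0], [270.0, 219.0]]
98 [[113.0, 234.0], [139.0, 267.0], [270.0, 199.0]]
126 [[111.0, 214.0], [137.0, 247.0], [271.0, 179.0]]
154 [[108.0, 193.0], [134.0, 227.0], [271.0, 158.0]]
```

View pics/z11.png

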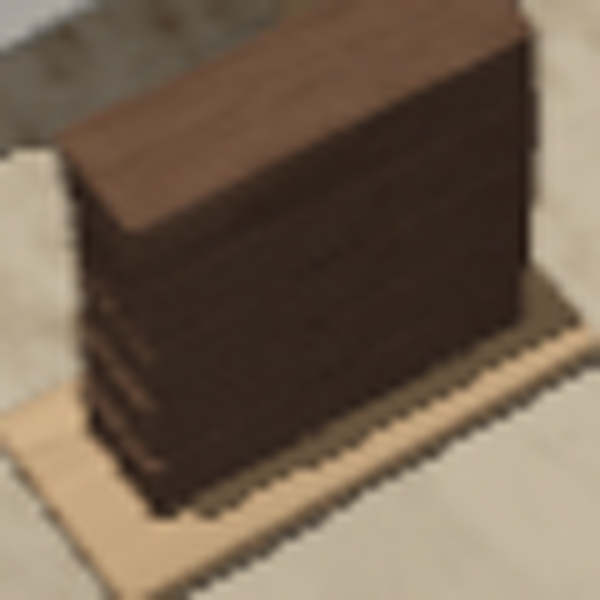

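The pile of five stands flat on the board. The end-face ledges are only about 1–2 mm, and the top blank is within about 2 mm of the bottom one. I hand in the job.

```bash
python3 -c "
from workcell import *
print(close_job())"
```

```text
the job is handed in; nothing more can be done
None
```

The job is handed in: the jammed blank was cleared, turned and run down to the end stop, the other five are in one pile on the board with ends flush to about 2 mm, and the glue and tape were not touched; on the first try I set the jammed blank down on the keeper strips and had to lift and reset it.

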